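# Lock the can opener head into its bracket with the eccentric knob

### The job

Stand the chrome can opener head flat in the nest of the white bracket, then turn the bracket's eccentric knob clockwise until its off-centre lobe bears firmly on the head's foot and holds it against the stop rail. Tighten it by feel without forcing it, let go, and leave the other things where they are.

Things in the scene. Friction and masses are not known exactly. Their poses are not given: they have to be found in the camera images.
- bracket: White-painted steel bracket screwed to the worktop, place and yaw vary. Origin: worktop level under the nest's middle; z up. Base plate 10 mm thick, x -55 to 55, y -107 to 63 mm. The nest is the plate's top between two end walls (inner faces x = -27.5 and 27.5 mm, y -19 to 36, tops z = 22) and a white stop rail on the +y side; its -y side is open to the knob (axis at x = 0, y = -66 mm).
- nest (a point): Nest floor, 10 mm above the worktop, where the middle of the head's foot is best set down (bracket x = 0, y = -5.5 mm); axes as the bracket's. The head's y axis goes along this y, either way round. The stop rail (10 mm thick, top 28.5 mm above the worktop) is bolted through slots: its inner face stands 38.5 to 46.5 mm to +y of this point, not reported. It is sprung: gives after 3 N, then 9 N per mm.
- cam_knob: Eccentric knob. Origin: on its upright axis at worktop level; its own x runs along the grip bar. Steel disc cam, radius 28 mm, 11.5 to 22.5 mm above the worktop, its centre at x = 9.8, y = 6.9 mm in the knob's frame (the lobe). At the start the knob's +x points along the bracket's -x (within 5 degrees); turning clockwise (from above) swings the lobe to the bracket's +y, slides the foot to the rail and bears after 0.6 to 1.7 rad.
- knob_grip (a point): On the knob's axis, 75 mm above the worktop, mid black grip bar (50 mm along its x, 12 mm thick, 62 to 88 mm above the worktop, steel dot at the +x end): grip it here across its thickness, 60 N or more. Free turning takes 0.18 N m (less held still); it stays where left. Bearing adds about 0.015 to 0.03 N m per N. Firm: 8 to 20 N; letting go loses up to a third. Under 5 N is loose, over 45 N bends the foot.
- opener_head: The loose chrome can opener head, about 220 g, 70 mm high, upright on its foot. Origin: centre of the foot's underside; z up. Foot: 50 mm (x) by 70 mm (y) by 14 mm high. Above it, centred, an upright body 16 mm thick (x) by 30 mm wide (y) up to z = 70 mm, with a cutter disc and a drive wheel standing 5 mm out of its +y face.
- head_mid (a point): Point on the head's centre line half-way up, 35 mm above the underside of its foot; axes as the head's. Grip the upright body across its 16 mm thickness (along x), about 15 mm above this point.
- corkscrew: Bystander: smoky-grey plastic lever-pull corkscrew lying flat, about 240 x 60 x 26 mm; leave it alone. Origin: centre of its underside.
- jar_grip: Bystander: olive-green bakelite jar grip, a scalloped disc 86 mm across and 26 mm high; leave it alone. Origin: centre of its underside.
- spice_jar: Bystander: small glass spice jar, 48 mm across, 85 mm high, upright; leave it alone. Origin: centre of its underside.
- food_can: Bystander: food can, 74 mm across, 100 mm high, upright; leave it alone. Origin: centre of its underside.
- cap_a: Bystander: gold-lacquered crown cap, 32 mm across, 6 mm high; leave it alone. Origin: centre of its underside.
- cap_b: Bystander: second gold-lacquered crown cap, 32 mm across, 6 mm high; leave it alone. Origin: centre of its underside.
Things that resemble listed ones, but are neither listed nor needed, are in the scene too. Leave any blue look-alike of the opener_head alone.

How it is judged:
On the way, in this order (a step that is already met when the one before it is completed fails the run):
1. the head stands flat on the floor of the nest, between the end walls, with the knob not yet bearing on it (x of head_mid in the frame of bracket between -0.0045 and 0.0045 m and y of head_mid in the frame of bracket between -0.012 and 0.012 m and z of head_mid in the frame of bracket between 0.041 and 0.048 m and angle between head_mid's own z axis and vertical below 0.06 rad and angle between the x axis of head_mid and the x axis of bracket, either way round below 0.1 rad and contact force between cam_knob and opener_head below 1 N), for 0.2 s.
2. the lobe of the knob bears on the head's foot with at least 5 N (x of head_mid in the frame of bracket between -0.0045 and 0.0045 m and y of head_mid in the frame of bracket between -0.012 and 0.012 m and z of head_mid in the frame of bracket between 0.041 and 0.048 m and angle between head_mid's own z axis and vertical below 0.06 rad and angle between the x axis of head_mid and the x axis of bracket, either way round below 0.1 rad and contact force between cam_knob and opener_head above 5 N), for 0.3 s.
At the end, for the whole second after the job is handed in: The head stands upright and flat in the nest (middle within 4.5 mm along the bracket's x and 12 mm along y of the nest's middle, turned less than 0.1 rad either way round, tilt under 0.06 rad), and the released knob's lobe bears on it with 5 to 35 N, everything at rest (all of step 2 and contact force between cam_knob and opener_head below 35 N and angular speed of cam_knob below 0.05 rad/s and linear speed of opener_head below 0.01 m/s); the robot touches nothing.
It fails at once if the lobe is forced against the head with more than 45 N (contact force between cam_knob and opener_head above 45 N).
It fails at once if one of the bystanders is moved more than 30 mm (distance of any of corkscrew, jar_grip, spice_jar, food_can, cap_a, cap_b from where it was at the start of the episode above 0.03 m).
It also fails if it takes over 72 s, if anything falls off the work surface, if the arm or the gripper's body presses on something with over 40 N, if the wrist force passes 120 N, or if a joint passes its speed limit or range.

### The arm

A 7-joint arm with a two-finger parallel gripper is mounted at the origin on the work surface. World frame = base frame: x ahead of the robot, y to its left, z up, the work surface at z = 0. Lengths are in m, angles in rad, forces in N, time in s.
With the tool pointing down it reaches from about 0.4 to 0.85 m from the base axis. Payload 10.4 kg.
Tool frame: the origin (TCP) lies on the mounting face of the last link; the fingertips stand r.tips_ahead ahead of it and the grasp point (between the pads) lies 164 mm ahead of it (r.tips_ahead is the distance from the TCP to the fingertips, in m); z points along the fingers, y is the line along which they close (so a half turn about z gives the same grasp; the last joint's range is limited). The gripper opens to 87 mm and grips with 3 to 60 N. Pads are 19 mm wide; open, the fingers measure 117 mm over their backs; the gripper's body (75 mm by 190 mm) begins 51 mm behind the grasp point.
Start: joints at [1.247, 0.332, -0.065, 1.46, 0.022, 1.35, -0.088], TCP at [0.185, -0.597, 0.405] pointing down, gripper open.
Joint ranges: [-2.6, 2.6], [-0.5, 2.12], [-1.47, 1.34], [0.16, 2.42], [-1.27, 4.41], [0.06, 2.06], [-2.6, 2.6]. Speed limits (rad/s): [2.22, 2.22, 2.79, 2.79, 3.14, 3.14, 3.14].

### API

Orientations are given as a unit quaternion [x, y, z, w].
In Python, from bench import telemetry, imaging, job, r gives the robot as it stands.
- The arm moves only by the tool move_arm, never from a script. Its argument "steps" is a list of rows, each an object of numbers: "dx", "dy", "dz": the shift along the tool's x, y, z in cm; "spin": the turn about the tool's z in rad. In form: [{"dx": .., "dy": .., "dz": .., "spin": ..}, ...]. A call has 1 to 12 rows; each row shifts and turns the commanded pose from where the row before left it, along the tool's axes as they then stand; what a row does not reach is not made up. A row lasts 1/10 s, in which the tool goes at most 50 mm and 8.59 degrees, less where a joint would pass 70% of its speed; a pose out of reach is approached as far as the arm can. A call with a gripper value outside its range is refused whole. "claw" is the finger opening in cm, from 0 to 8.7, set as the call begins (left out, the last holds). The fingers move at their own pace and stop on an object; "squeeze" is the grip in N (left out, the last holds). Time passes only in rows, so rows that do not move let the fingers close. It gives the time, the measured TCP pose, the force, the opening and the grip force at its end, in the units of the state.
- telemetry.read_state(): the state, without advancing time (a new reading comes with each control period).
- imaging.camera(name): name is "side" or "top" or "wrist"; returns a dict with "img" (480x640x3 uint8, red, green, blue), "camera_matrix" (3x3 intrinsics, pixels), "R" (3x3) and "t" (3): a world point X has camera coordinates R X + t. Camera axes: x right, y down, z forward; pixel columns grow to the right and rows downward; lengths in m; the calibration is good to about 2 mm. The wrist camera is an equidistant fisheye: a pixel r from the principal point sees the ray r / f radians off the axis. A picture is of the moment at which its call begins. There is no depth.
- job.close_job(): hands the job in; it is judged then, once.
The state is a dict: "time": time; "joint_positions": joint angles; "joint_vel": joint speeds; "joint_torque": joint torques, N m; "ee_pos": TCP position; "eef_rot": TCP orientation; "ft_force": force on the tool from outside, world axes, zero at the start; "torque": the same for the moment, N m; "width": finger opening in m; "grip_force": force on a finger pad.
Only numpy, scipy, OpenCV 4.12 (cv2) and the standard library are available. Lean on these libraries where they do the work, as an engineer would, in place of code of your own. Each camera call takes 0.05 s, during which the arm holds its last target. There are 200 camera calls.

## Working session

There is one attempt and no reset: what is moved stays moved. The work goes in short steps, Python scripts to look and compute and a tool call to move; the robot and the scene stay as the last step left them, time stands still between calls to the robot, and variables do not carry over. Pictures are saved under pics/ and viewed, at most 10 in all, crops included, and the job is handed in when it is done.

Besides the shell and the picture viewer there is one more tool, called after "Emit:" by a JSON object that holds its "op" and its "data". move_arm: Moves the arm, as the interface text tells. Its arguments: {"type":"object","properties":{"steps":{"type":"array","items":{"type":"object","properties":{"dx":{"type":"number"},"dy":{"type":"number"},"dz":{"type":"number"},"spin":{"type":"number"}}}},"claw":{"type":"number"},"squeeze":{"type":"number"}},"required":["steps"]}

```bash
mkdir -p pics; python3 - <<'E'
from bench import telemetry, imaging, job, r
import cv2
s=telemetry.read_state(); print(s['time'],s['ee_pos'],s['eef_rot'],s['width'],r.tips_ahead)
for n in ['top','side']:
    c=imaging.camera(n); cv2.imwrite(f'pics/{n}1.png',c['img'][:,:,::-1]); print(n,c['camera_matrix'],c['R'],c['t'])
E
```

```text
0.0 [ 0.18512846 -0.59682502  0.40396864] [ 9.88715074e-01  1.49806612e-01 -1.28203305e-04 -6.82669793e-04] 0.08702507730659466 0.1822
top [[592.11537036   0.         311.7375926 ]
 [  0.         592.11537036 233.49949273]
 [  0.           0.           1.        ]] [[-0.01691287 -0.9998545   0.002219  ]
 [-0.97976922  0.01613041 -0.19947951]
 [ 0.1994147  -0.00554788 -0.97989948]] [-0.01653771  0.59221295  0.93799774]
side [[444.78476832   0.         330.07266158]
 [  0.         444.78476832 239.10748952]
 [  0.           0.           1.        ]] [[-0.77775435 -0.628468   -0.01123123]
 [-0.47796882  0.602921   -0.63877388]
 [ 0.40822049 -0.49144099 -0.76931254]] [0.39665485 0.33814844 0.66353218]
```

View pics/top1.png

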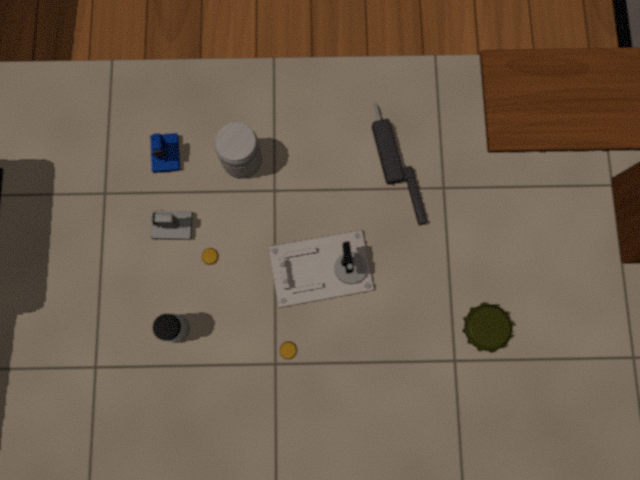

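View pics/side1.png

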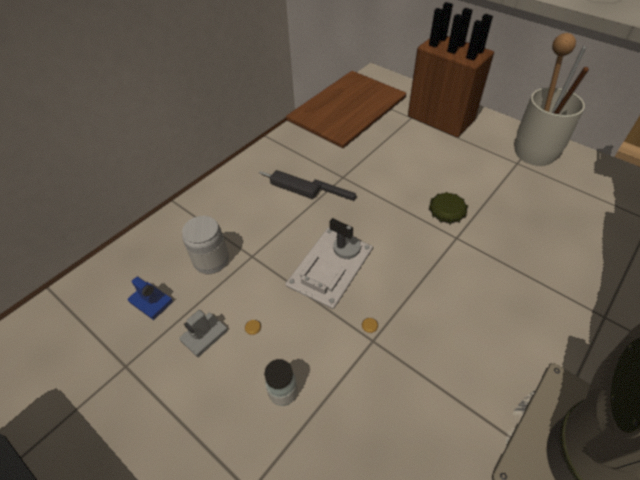

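The top view shows the chrome head at about (172,226), the blue look-alike at (166,153), the bracket around (321,269) with its rail at left (285,272), and the knob at (349,262) with its dot towards the image bottom.

```bash
cat > h.py <<'E'
import numpy as np, cv2
from scipy.spatial.transform import Rotation as Ro
def ray(c,p,z,fish=False):
    K=c['camera_matrix']; p=np.atleast_2d(np.float64(p)); d=(p-K[:2,2])/K[0,0]
    if fish:
        r=np.linalg.norm(d,axis=1)[:,None]+1e-12
        v=np.hstack([d/r*np.sin(r),np.cos(r)])
    else: v=np.hstack([d,np.ones((len(d),1))])
    R,t=c['R'],c['t']; o=-R.T@t; w=v@R
    return o+w*((z-o[2])/w[:,2])[:,None]
E
python3 - <<'E'
from bench import imaging
from h import *
c=imaging.camera('top'); im=c['img']; cv2.imwrite('pics/raw.png',im[:,:,::-1])
a=cv2.resize(im[195:320,140:390],None,fx=3.2,fy=3.2,interpolation=cv2.INTER_CUBIC)
cv2.imwrite('pics/crop1.png',np.clip(a[:,:,::-1]*1.6,0,255))
hsv=cv2.cvtColor(im,cv2.COLOR_RGB2HSV)
for n,(x0,y0,x1,y1),z in [('br',(262,222,385,315),.010),('head',(140,200,200,250),.014)]:
    m=np.zeros(im.shape[:2],np.uint8); m[y0:y1,x0:x1]=(hsv[y0:y1,x0:x1,1]<28)*255
    m=cv2.morphologyEx(m,cv2.MORPH_CLOSE,np.ones((3,3)))
    k=max(cv2.findContours(m,0,2)[0],key=cv2.contourArea)
    rc=cv2.minAreaRect(k); b=cv2.boxPoints(rc); w=ray(c,b,z)
    print(n,cv2.contourArea(k),rc,b.round(1).tolist(),w.round(4).tolist(),w.mean(0).round(4),np.linalg.norm(np.diff(w,axis=0),axis=1))
E
```

```text
br 607.0 ((350.0000305175781, 267.0000305175781), (32.52690887451172, 31.11269760131836), 45.0) [[327.5, 266.5], [349.5, 244.5], [372.5, 267.5], [350.5, 289.5]] [[0.5426, -0.0533, 0.01], [0.5811, -0.093, 0.01], [0.5395, -0.132, 0.01], [0.5016, -0.0924, 0.01]] [ 0.5412 -0.0927  0.01  ] [0.05529438 0.05704399 0.05486473]
head 939.0 ((171.5, 225.0), (26.0, 39.0), 90.0) [[152.0, 212.0], [191.0, 212.0], [191.0, 238.0], [152.0, 238.0]] [[0.6448, 0.2563, 0.014], [0.6436, 0.1871, 0.014], [0.5966, 0.1859, 0.014], [0.5977, 0.2545, 0.014]] [0.6207 0.221  0.014 ] [0.06922132 0.04708815 0.06860417][ WARN:0@0.235] global loadsave.cpp:1063 imwrite_ Unsupported depth image for selected encoder is fallbacked to CV_8U.
```

View pics/crop1.png

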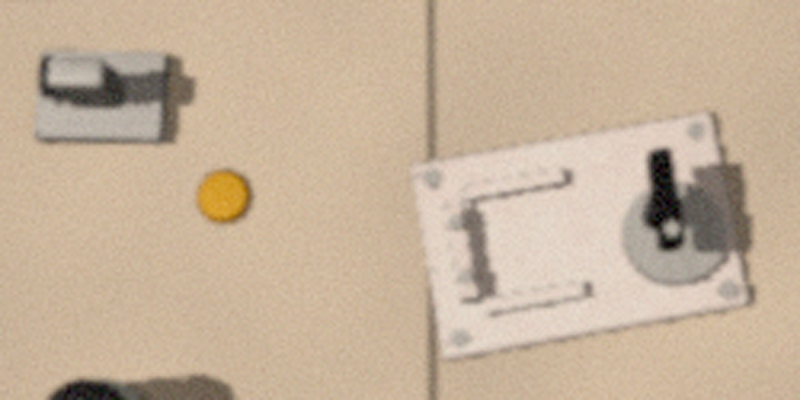

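The crop shows the head's foot squared to the image and the bracket corners at crop pixels (413,165), (710,113), (750,300) and (447,358).

```bash
cat >> h.py <<'E'
def rel(s,target,yaw):
    "cm shift in tool axes & spin (tool x to world angle yaw)"
    R=Ro.from_quat(s['eef_rot']).as_matrix(); d=R.T@(np.array(target)-s['ee_pos'])*100
    th=np.arctan2(R[1,0],R[0,0]); sp=(th-yaw+np.pi)%(2*np.pi)-np.pi
    return d.round(2),round(sp,4),round(th,4)
E
python3 - <<'E'
from bench import imaging,telemetry
from h import *
c=imaging.camera('top')
b=np.array([(413,165),(710,113),(750,300),(447,358)])/3.2+[140,195]-.3
w=ray(c,b,.010)
print(w.round(4)); m=w.mean(0)
yd=(w[0]+w[3]-w[1]-w[2]); xd=(w[0]+w[1]-w[2]-w[3]); a1=np.arctan2(-yd[0],yd[1]); a2=np.arctan2(xd[1],xd[0])
print(m,a1,a2,np.linalg.norm(yd)/2,np.linalg.norm(xd)/2)
yu=np.array([-np.sin((a1+a2)/2),np.cos((a1+a2)/2)]);print('origin',m[:2]+.022*yu,'knob',m[:2]-.044*yu)
s=telemetry.read_state(); print(rel(s,[.6207,.221,.40],1.57))
E
```

```text
[[ 0.5803  0.0494  0.01  ]
 [ 0.6068 -0.1152  0.01  ]
 [ 0.5027 -0.1334  0.01  ]
 [ 0.4741  0.0313  0.01  ]]
[ 0.54097963 -0.04194668  0.01      ] 0.16598873367557226 0.17104893245628927 0.16695016010439892 0.10667604005011867
origin [ 0.53728974 -0.02025833] knob [ 0.54835942 -0.08532339]
(array([ 65.83, -65.21,   0.48]), np.float64(-1.2692), np.float64(0.3008))
```

Emit:
{"op": "move_arm", "data": {"steps": [{"dx":2.8,"dy":-2.8},{"dx":2.8,"dy":-2.8},{"dx":2.8,"dy":-2.8},{"dx":2.8,"dy":-2.8},{"dx":2.8,"dy":-2.8},{"dx":2.8,"dy":-2.8},{"dx":2.8,"dy":-2.8},{"dx":2.8,"dy":-2.8},{"dx":2.8,"dy":-2.8},{"dx":2.8,"dy":-2.8},{"dx":2.8,"dy":-2.8},{"dx":2.8,"dy":-2.8}]}}

```text
$.steps[0]: bad value
```

Emit:
{"op": "move_arm", "data": {"steps": [{"spin":-0.14},{"spin":-0.14},{"spin":-0.14},{"spin":-0.14},{"spin":-0.14},{"spin":-0.14},{"spin":-0.14},{"spin":-0.14},{"spin":-0.15},{}]}}

```text
$.steps[0]: bad value
```

```bash
python3 - <<'E'
from bench import imaging,telemetry
from h import *
s=telemetry.read_state(); print(s['time'],s['ee_pos'],np.round(s['joint_positions'],2),rel(s,[.6207,.221,.40],1.57))
print(rel(s,[.537,-.02,.4],1.57))
E
```

```text
0.2 [ 0.18516396 -0.59685884  0.40426331] [ 1.25  0.33 -0.06  1.46  0.02  1.35 -0.09] (array([ 65.83, -65.21,   0.48]), np.float64(-1.2692), np.float64(0.3008))
(array([ 50.7 , -44.67,   0.46]), np.float64(-1.2692), np.float64(0.3008))
```

Emit:
{"op": "move_arm", "data": {"steps": [{"dx":2.8,"dy":-2.8,"dz":0,"spin":0},{"dx":2.8,"dy":-2.8,"dz":0,"spin":0},{"dx":2.8,"dy":-2.8,"dz":0,"spin":0},{"dx":2.8,"dy":-2.8,"dz":0,"spin":0},{"dx":2.8,"dy":-2.8,"dz":0,"spin":0},{"dx":2.8,"dy":-2.8,"dz":0,"spin":0},{"dx":2.8,"dy":-2.8,"dz":0,"spin":0},{"dx":2.8,"dy":-2.8,"dz":0,"spin":0},{"dx":2.8,"dy":-2.8,"dz":0,"spin":0},{"dx":2.8,"dy":-2.8,"dz":0,"spin":0},{"dx":2.8,"dy":-2.8,"dz":0,"spin":0},{"dx":2.8,"dy":-2.8,"dz":0,"spin":0}]}}

```text
time: 1.4
ee_pos: [0.4069, -0.1748, 0.4048]
eef_rot: [0.989, 0.15, 0.0, 0.0]
ft_force: [0.7, -0.1, 0.1]
width: 0.0873
grip_force: 0.0
```

Emit:
{"op": "move_arm", "data": {"steps": [{"dx":0,"dy":0,"dz":0,"spin":-0.14},{"dx":0,"dy":0,"dz":0,"spin":-0.14},{"dx":0,"dy":0,"dz":0,"spin":-0.14},{"dx":0,"dy":0,"dz":0,"spin":-0.14},{"dx":0,"dy":0,"dz":0,"spin":-0.14},{"dx":0,"dy":0,"dz":0,"spin":-0.14},{"dx":0,"dy":0,"dz":0,"spin":-0.14},{"dx":0,"dy":0,"dz":0,"spin":-0.14},{"dx":0,"dy":0,"dz":0,"spin":-0.15},{"dx":0,"dy":0,"dz":0,"spin":0}]}}

```text
time: 2.4
ee_pos: [0.4065, -0.1764, 0.4047]
eef_rot: [0.706, 0.708, -0.0, -0.0]
ft_force: [0.8, -0.9, 0.3]
width: 0.0871
grip_force: 0.0
```

```bash
python3 - <<'E'
from bench import imaging,telemetry
from h import *
s=telemetry.read_state(); print(s['time'],s['ee_pos'],np.round(s['joint_positions'],2),rel(s,[.6207,.221,.40],1.57))
print(rel(s,[.537,-.02,.4],1.57))
E
```

```text
2.4 [ 0.40647975 -0.17643136  0.4046812 ] [ 0.77 -0.05 -0.45  1.89 -0.02  1.3   0.34] (array([39.69, 21.53,  0.46]), np.float64(0.0034), np.float64(1.5734))
(array([15.61, 13.09,  0.47]), np.float64(0.0034), np.float64(1.5734))
```

Emit:
{"op": "move_arm", "data": {"steps": [{"dx":3.3,"dy":1.8,"dz":0,"spin":0},{"dx":3.3,"dy":1.8,"dz":0,"spin":0},{"dx":3.3,"dy":1.8,"dz":0,"spin":0},{"dx":3.3,"dy":1.8,"dz":0.5,"spin":0},{"dx":3.3,"dy":1.8,"dz":1,"spin":0},{"dx":3.3,"dy":1.8,"dz":1,"spin":0},{"dx":3.3,"dy":1.8,"dz":1,"spin":0},{"dx":3.3,"dy":1.8,"dz":1,"spin":0},{"dx":3.3,"dy":1.8,"dz":1,"spin":0},{"dx":3.3,"dy":1.8,"dz":1,"spin":0},{"dx":3.3,"dy":1.8,"dz":1,"spin":0},{"dx":3.3,"dy":1.7,"dz":0.5,"spin":0}]}}

```text
time: 3.6
ee_pos: [0.6222, 0.2205, 0.3233]
eef_rot: [0.709, 0.705, -0.001, -0.0]
ft_force: [0.3, -0.3, 0.6]
width: 0.087
grip_force: 0.0
```

Emit:
{"op": "move_arm", "data": {"steps": [{"dx":0,"dy":0,"dz":0,"spin":0},{"dx":0,"dy":0,"dz":0,"spin":0},{"dx":0,"dy":0,"dz":0,"spin":0}]}}

```text
time: 3.9
ee_pos: [0.6217, 0.2184, 0.3248]
eef_rot: [0.708, 0.706, -0.0, 0.0]
ft_force: [0.1, -0.5, -0.3]
width: 0.0871
grip_force: 0.0
```

```bash
python3 - <<'E'
from bench import imaging,telemetry
from h import *
s=telemetry.read_state(); print(s['time'],s['ee_pos'],np.round(s['joint_positions'],2),rel(s,[.6207,.221,.40],1.57))
c=imaging.camera('wrist'); cv2.imwrite('pics/w1.png',c['img'][:,:,::-1]); np.save('w1.npy',c,allow_pickle=True)
print(c['camera_matrix'],c['R'],c['t'],-c['R'].T@c['t'])
E
```

```text
3.9 [0.6216863  0.21838293 0.32478535] [ 0.08  0.55 -0.69  1.43  0.36  1.29 -0.64] (array([ 0.25, -0.1 , -7.52]), np.float64(-0.0026), np.float64(1.5674))
[[371.64829954   0.         316.27178314]
 [  0.         371.64829954 241.99086901]
 [  0.           0.           1.        ]] [[ 9.99994548e-01 -3.23731284e-03 -6.50951026e-04]
 [-2.95469911e-03 -9.65244289e-01  2.61332609e-01]
 [-1.47434217e-03 -2.61329261e-01 -9.65248592e-01]] [-0.62006789  0.20246356  0.37033042] [0.62120873 0.29019762 0.30414696]
```

View pics/w1.png

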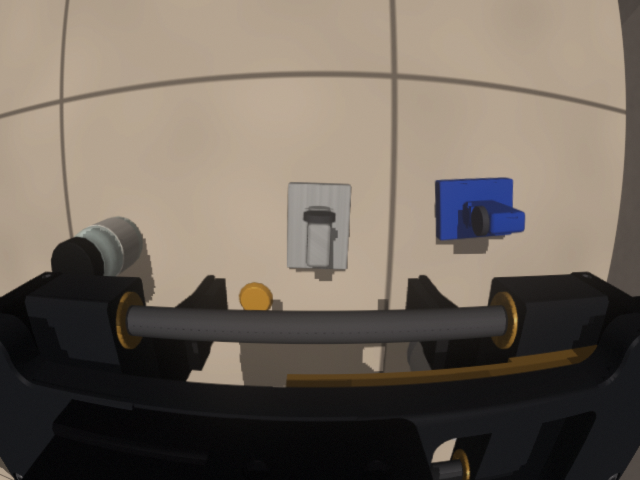

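The wrist view shows the chrome head with foot corners at about (288,183), (351,184), (347,270) and (289,269). Its body top is at (319,243), and the blue look-alike is on the right, clear of the fingers.

```bash
python3 - <<'E'
from bench import telemetry
from h import *
c=np.load('w1.npy',allow_pickle=True).item(); s=telemetry.read_state()
w=ray(c,[(288,183),(351,184),(347,270),(289,269)],.014,True)
print(w.round(4).tolist(),w.mean(0),np.linalg.norm(np.diff(w,axis=0),axis=1))
print(np.arctan2(*(w[0]+w[1]-w[2]-w[3])[1::-1])) 
print('bodytop',ray(c,[(308,221),(331,221),(329,266),(307,266)],.070,True).round(4).tolist())
print('tips axis',s['ee_pos'], rel(s,w.mean(0)+[0,0,.05-.014+.164],1.57))
E
```

```text
[[0.5988, 0.2596, 0.014], [0.6482, 0.2587, 0.014], [0.6462, 0.1875, 0.014], [0.5981, 0.1885, 0.014]] [0.62280085 0.22357752 0.014     ] [0.04938791 0.07120116 0.04806971]
1.552109619387338
bodytop [[0.6156, 0.2408, 0.07], [0.6304, 0.2408, 0.07], [0.6293, 0.2102, 0.07], [0.6146, 0.2103, 0.07]]
tips axis [0.62171401 0.21812001 0.3250312 ] (array([ 0.56,  0.1 , 11.1 ]), np.float64(-0.0026), np.float64(1.5674))
```

Emit:
{"op": "move_arm", "data": {"steps": [{"dx":0.3,"dy":0.1,"dz":1,"spin":0.015},{"dx":0.3,"dy":0,"dz":1.5,"spin":0},{"dx":0,"dy":0,"dz":1.5,"spin":0},{"dx":0,"dy":0,"dz":1.5,"spin":0},{"dx":0,"dy":0,"dz":1.5,"spin":0},{"dx":0,"dy":0,"dz":1.5,"spin":0},{"dx":0,"dy":0,"dz":1.5,"spin":0},{"dx":0,"dy":0,"dz":1.1,"spin":0},{"dx":0,"dy":0,"dz":0,"spin":0},{"dx":0,"dy":0,"dz":0,"spin":0}], "claw": 5}}

```text
time: 4.95
ee_pos: [0.6227, 0.2256, 0.2138]
eef_rot: [0.712, 0.702, 0.0, -0.0]
ft_force: [-0.1, -0.4, 0.6]
width: 0.0497
grip_force: 0.0
```

Emit:
{"op": "move_arm", "data": {"steps": [{"dx":0,"dy":0,"dz":0,"spin":0},{"dx":0,"dy":0,"dz":0,"spin":0},{"dx":0,"dy":0,"dz":0,"spin":0},{"dx":0,"dy":0,"dz":0,"spin":0},{"dx":0,"dy":0,"dz":0,"spin":0},{"dx":0,"dy":0,"dz":0,"spin":0},{"dx":0,"dy":0,"dz":0,"spin":0}], "claw": 0.5, "squeeze": 25}}

```text
time: 5.65
ee_pos: [0.6227, 0.2255, 0.2138]
eef_rot: [0.712, 0.702, 0.0, 0.0]
ft_force: [0.1, 0.5, -0.1]
width: 0.0159
grip_force: 24.9
```

Emit:
{"op": "move_arm", "data": {"steps": [{"dx":0,"dy":0,"dz":-1,"spin":0},{"dx":0,"dy":0,"dz":-2,"spin":0},{"dx":0,"dy":0,"dz":-3,"spin":0},{"dx":0,"dy":0,"dz":-3,"spin":0},{"dx":0,"dy":0,"dz":-2,"spin":0},{"dx":0,"dy":0,"dz":-1,"spin":0},{"dx":-1.2,"dy":-0.3,"dz":0,"spin":0},{"dx":-2,"dy":-0.4,"dz":0,"spin":0},{"dx":-3,"dy":-0.7,"dz":0,"spin":0},{"dx":-3,"dy":-0.7,"dz":0,"spin":0},{"dx":-3,"dy":-0.7,"dz":0,"spin":0},{"dx":-3,"dy":-0.7,"dz":0,"spin":0}]}}

```text
time: 6.85
ee_pos: [0.5842, 0.0716, 0.332]
eef_rot: [0.713, 0.701, -0.001, -0.001]
ft_force: [0.6, 1.0, -2.7]
width: 0.0157
grip_force: 24.9
```

Emit:
{"op": "move_arm", "data": {"steps": [{"dx":-3,"dy":-0.7,"dz":0,"spin":0},{"dx":-3,"dy":-0.7,"dz":0,"spin":0},{"dx":-3,"dy":-0.7,"dz":0,"spin":0},{"dx":-3,"dy":-0.6,"dz":0,"spin":0},{"dx":-2,"dy":-0.4,"dz":0,"spin":0},{"dx":-1,"dy":-0.3,"dz":0,"spin":0},{"dx":0,"dy":0,"dz":0,"spin":-0.06},{"dx":0,"dy":0,"dz":0,"spin":-0.06},{"dx":0,"dy":0,"dz":0,"spin":-0.06},{"dx":0,"dy":0,"dz":0,"spin":0},{"dx":0,"dy":0,"dz":0,"spin":0}]}}

```text
time: 7.95
ee_pos: [0.5488, -0.0752, 0.3332]
eef_rot: [0.647, 0.763, -0.0, -0.0]
ft_force: [0.5, -0.5, -2.2]
width: 0.0159
grip_force: 24.9
```

```bash
python3 - <<'E'
from bench import imaging,telemetry
from h import *
s=telemetry.read_state(); print(s['time'],s['ee_pos'],np.round(s['joint_positions'],2),rel(s,[.538,-.0257,.33],1.738))
c=imaging.camera('wrist'); cv2.imwrite('pics/w2.png',c['img'][:,:,::-1]); np.save('w2.npy',c,allow_pickle=True)
E
```

```text
7.95 [ 0.54879886 -0.07516231  0.33319281] [ 0.63  0.3  -0.68  1.71  0.2   1.2   0.07] (array([ 5.06, -0.26,  0.32]), np.float64(-0.0035), np.float64(1.7345))
```

View pics/w2.png

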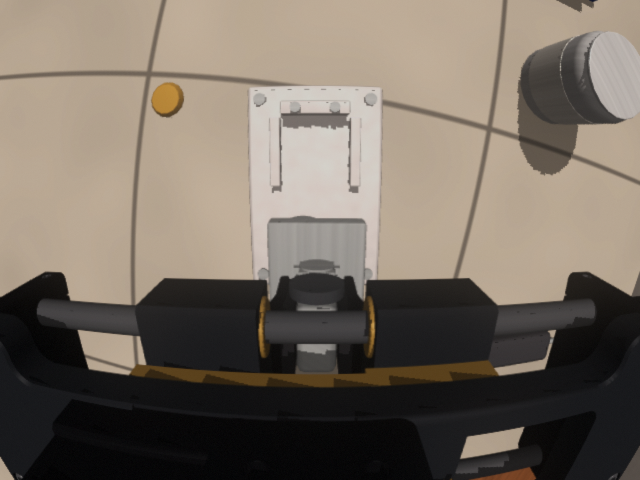

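The view shows the bracket's far corners at (248,88) and (382,88), walls at x≈270-281 and 350-361, and the held head's foot edge at y≈219. I'll zoom in for the fit.

```bash
python3 - <<'E'
import cv2
im=cv2.imread('pics/w2.png')[80:230,240:392]
cv2.imwrite('pics/crop2.png',cv2.convertScaleAbs(cv2.resize(im,None,fx=4,fy=4,interpolation=cv2.INTER_CUBIC),alpha=1.05))
E
```

```text
(no output)
```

View pics/crop2.png

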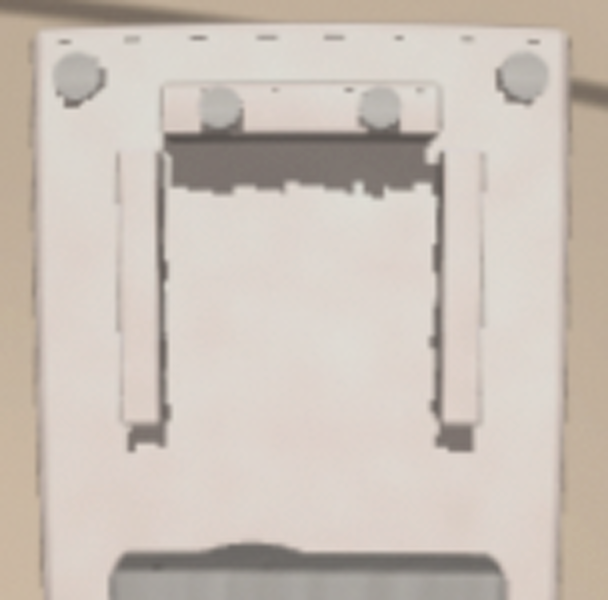

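```bash
python3 - <<'E'
from bench import telemetry
from h import *
c=np.load('w2.npy',allow_pickle=True).item(); s=telemetry.read_state()
P=lambda a,z: ray(c,np.array(a)/4+[240,80]-.4,z,True)[:,:2]
R=Ro.from_quat(s['eef_rot']).as_matrix(); tx,ty=R[:2,0],R[:2,1]
w=P([(160,150),(161,422),(441,150),(441,422)],.022)
o=P([(119,150),(121,422),(484,150),(481,422)],.022)
pl=P([(38,31),(567,33)],.010)
f=P([(110,572),(506,572)],s['ee_pos'][2]-.2138+.014); fb=P([(122,553),(493,553)],s['ee_pos'][2]-.2138)
T=lambda q:(np.c_[(q-s['ee_pos'][:2])@tx,(q-s['ee_pos'][:2])@ty]*1000).round(1).tolist()
for n,q in dict(inner=w,outer=o,plate=pl,foottop=f,footbot=fb).items(): print(n,T(q))
for q in (w,o):
    y=q[0]+q[2]-q[1]-q[3]; print('ydir',np.arctan2(y[1],y[0]))
d=pl[1]-pl[0]; print('plate xdir+90',np.arctan2(d[1],d[0])+np.pi/2)
d=f[1]-f[0]; print('foot',np.arctan2(d[1],d[0])+np.pi/2,'tool',np.arctan2(tx[1],tx[0]))
print('rail front', T(P([(300,133)],.0285)))
E
```

```text
inner [[93.6, -29.5], [40.1, -29.8], [93.5, 24.8], [40.1, 25.2]]
outer [[93.8, -37.4], [40.2, -37.7], [93.7, 33.1], [40.2, 33.2]]
plate [[120.1, -55.5], [119.6, 51.4]]
foottop [[33.7, -25.3], [33.8, 23.7]]
footbot [[33.3, -25.6], [33.3, 23.8]]
ydir 1.7360339090881336
ydir 1.7324060212115433
plate xdir+90 1.729615232758005
foot 1.7349797284149293 tool 1.7344219730146195
rail front [[96.1, -2.4]]
```

Emit:
{"op": "move_arm", "data": {"steps": [{"dx":1,"dy":-0.14,"dz":0,"spin":0},{"dx":2,"dy":0,"dz":0,"spin":0},{"dx":1.5,"dy":0,"dz":0,"spin":0},{"dx":1,"dy":0,"dz":0.5,"spin":0},{"dx":0,"dy":0,"dz":1.5,"spin":0},{"dx":0,"dy":0,"dz":2,"spin":0},{"dx":0,"dy":0,"dz":2,"spin":0},{"dx":0,"dy":0,"dz":1.5,"spin":0},{"dx":0,"dy":0,"dz":0.5,"spin":0},{"dx":0,"dy":0,"dz":0,"spin":0},{"dx":0,"dy":0,"dz":0,"spin":0}]}}

```text
time: 9.1
ee_pos: [0.539, -0.0214, 0.2543]
eef_rot: [0.646, 0.763, 0.0, 0.0]
ft_force: [0.3, -0.0, -2.5]
width: 0.016
grip_force: 24.9
```

```bash
python3 - <<'E'
from bench import imaging,telemetry
from h import *
s=telemetry.read_state(); print(s['time'],s['ee_pos'],rel(s,[.538,-.0257,.33],1.734))
c=imaging.camera('wrist'); np.save('w3.npy',c,allow_pickle=True)
im=c['img'][70:340,220:420,::-1]
cv2.imwrite('pics/w3.png',cv2.resize(im,None,fx=2.2,fy=2.2,interpolation=cv2.INTER_CUBIC))
E
```

```text
9.1 [ 0.53901132 -0.02140939  0.25429294] (array([-0.41, -0.16, -7.57]), np.float64(0.0017), np.float64(1.7357))
```

View pics/w3.png

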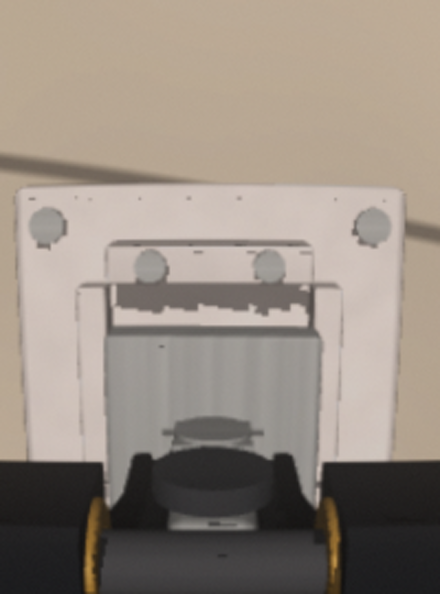

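The crop shows the foot front edge at (106..321, 337) and the wall tops' inner edges at about x=107 and 312. The rail front edge is at y≈284.

```bash
python3 - <<'E'
from bench import telemetry
from h import *
c=np.load('w3.npy',allow_pickle=True).item(); s=telemetry.read_state()
P=lambda a,z: ray(c,np.array(a)/2.2+[220,70]-.3,z,True)[:,:2]
R=Ro.from_quat(s['eef_rot']).as_matrix(); tx,ty=R[:2,0],R[:2,1]
T=lambda q:(np.c_[(q-s['ee_pos'][:2])@tx,(q-s['ee_pos'][:2])@ty]*1000).round(1).tolist()
zb=s['ee_pos'][2]-.2138
for n,a,z in [('inner',[(107,284),(312,284)],.022),('outer',[(79,287),(342,287)],.022),('plate',[(18,188),(405,190)],.010),('rail',[(113,284),(306,284)],.0285),('foottop',[(106,337),(321,337)],zb+.014),('footbot',[(108,328),(318,329)],zb)]:
    q=T(P(a,z)); print(n,q,np.mean(q,axis=0))
E
```

```text
inner [[40.6, -28.3], [40.6, 25.5]] [40.6 -1.4]
outer [[39.9, -35.8], [39.9, 33.5]] [39.9  -1.15]
plate [[66.2, -54.3], [65.6, 52.6]] [65.9  -0.85]
rail [[41.5, -25.9], [41.5, 23.2]] [41.5  -1.35]
foottop [[33.4, -24.6], [33.4, 23.8]] [33.4 -0.4]
footbot [[32.6, -25.9], [32.4, 24.9]] [32.5 -0.5]
```

Emit:
{"op": "move_arm", "data": {"steps": [{"dx":0,"dy":-0.07,"dz":0.5,"spin":0},{"dx":0,"dy":0,"dz":0.5,"spin":0},{"dx":0,"dy":0,"dz":0.5,"spin":0},{"dx":0,"dy":0,"dz":0.5,"spin":0},{"dx":0,"dy":0,"dz":0.4,"spin":0},{"dx":0,"dy":0,"dz":0.3,"spin":0},{"dx":0,"dy":0,"dz":0.15,"spin":0},{"dx":0,"dy":0,"dz":0,"spin":0},{"dx":0,"dy":0,"dz":0,"spin":0}]}}

```text
time: 10.05
ee_pos: [0.5381, -0.0215, 0.2254]
eef_rot: [0.646, 0.763, 0.0, 0.0]
ft_force: [0.3, 0.1, -1.9]
width: 0.0155
grip_force: 24.9
```

Emit:
{"op": "move_arm", "data": {"steps": [{"dx":0,"dy":0,"dz":0.1,"spin":0},{"dx":0,"dy":0,"dz":0.1,"spin":0},{"dx":0,"dy":0,"dz":0,"spin":0},{"dx":0,"dy":0,"dz":0,"spin":0}]}}

```text
time: 10.45
ee_pos: [0.5381, -0.0215, 0.2237]
eef_rot: [0.646, 0.763, 0.0, 0.0]
ft_force: [-2.9, -0.1, 5.2]
width: 0.0155
grip_force: 24.9
```

Emit:
{"op": "move_arm", "data": {"steps": [{"dx":0,"dy":0,"dz":0,"spin":0},{"dx":0,"dy":0,"dz":0,"spin":0},{"dx":0,"dy":0,"dz":0,"spin":0},{"dx":0,"dy":0,"dz":0,"spin":0},{"dx":0,"dy":0,"dz":-1,"spin":0},{"dx":0,"dy":0,"dz":-2,"spin":0},{"dx":0,"dy":0,"dz":-3,"spin":0},{"dx":0,"dy":0,"dz":-3,"spin":0},{"dx":0,"dy":0,"dz":-2,"spin":0},{"dx":0,"dy":0,"dz":0,"spin":0}], "claw": 5}}

```text
time: 11.45
ee_pos: [0.5388, -0.0212, 0.3369]
eef_rot: [0.646, 0.763, 0.001, 0.002]
ft_force: [0.7, 0.3, 0.0]
width: 0.0502
grip_force: 0.0
```

```bash
python3 - <<'E'
from bench import imaging,telemetry
from h import *
s=telemetry.read_state(); print(s['time'],s['ee_pos'],s['ft_force'],np.round(s['joint_positions'],2))
c=imaging.camera('wrist'); np.save('w4.npy',c,allow_pickle=True)
im=c['img'][60:420,200:440,::-1]
cv2.imwrite('pics/w4.png',cv2.resize(im,None,fx=1.6,fy=1.6,interpolation=cv2.INTER_CUBIC))
E
```

```text
11.45 [ 0.53879113 -0.02115631  0.33692871] [0.74827462 0.34038465 0.03742024] [ 0.58  0.27 -0.71  1.75  0.19  1.19 -0.02]
```

View pics/w4.png

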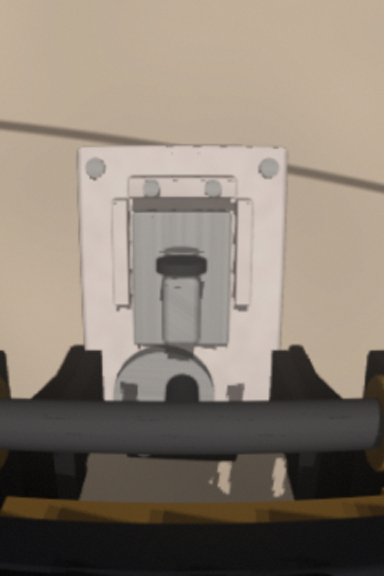

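The head stands square in the nest, foot clear of both walls, with the knob disc just below it at (165,380).

Emit:
{"op": "move_arm", "data": {"steps": [{"dx":-1,"dy":-0.1,"dz":0,"spin":0},{"dx":-2,"dy":0,"dz":0,"spin":0},{"dx":-2,"dy":0,"dz":0,"spin":0},{"dx":-1.35,"dy":0,"dz":0,"spin":0},{"dx":0,"dy":0,"dz":0,"spin":-0.13},{"dx":0,"dy":0,"dz":0,"spin":-0.13},{"dx":0,"dy":0,"dz":0,"spin":-0.13},{"dx":0,"dy":0,"dz":0,"spin":-0.13},{"dx":0,"dy":0,"dz":0,"spin":-0.13},{"dx":0,"dy":0,"dz":0,"spin":-0.13}], "claw": 4}}

```text
time: 12.5
ee_pos: [0.5472, -0.0847, 0.3325]
eef_rot: [0.305, 0.952, 0.0, -0.001]
ft_force: [-0.5, 0.3, -0.9]
width: 0.04
grip_force: 0.0
```

Emit:
{"op": "move_arm", "data": {"steps": [{"dx":0,"dy":0,"dz":0,"spin":-0.13},{"dx":0,"dy":0,"dz":0,"spin":-0.13},{"dx":0,"dy":0,"dz":0,"spin":-0.13},{"dx":0,"dy":0,"dz":0,"spin":-0.13},{"dx":0,"dy":0,"dz":0,"spin":-0.13},{"dx":0,"dy":0,"dz":0,"spin":-0.13},{"dx":0,"dy":0,"dz":0,"spin":0},{"dx":0,"dy":0,"dz":0,"spin":0},{"dx":0,"dy":0,"dz":0,"spin":0}]}}

```text
time: 13.4
ee_pos: [0.5473, -0.0844, 0.333]
eef_rot: [-0.076, 0.997, 0.0, -0.0]
ft_force: [-0.4, 0.2, -0.1]
width: 0.0401
grip_force: 0.0
```

```bash
python3 - <<'E'
from bench import imaging,telemetry
from h import *
s=telemetry.read_state(); print(s['time'],s['ee_pos'],s['torque'],np.round(s['joint_positions'],2),rel(s,[.548,-.084,.239],3.3056))
c=imaging.camera('wrist'); np.save('w5.npy',c,allow_pickle=True)
im=c['img'][80:440,180:480,::-1]
cv2.imwrite('pics/w5.png',cv2.resize(im,None,fx=1.6,fy=1.6,interpolation=cv2.INTER_CUBIC))
E
```

```text
13.4 [ 0.54734047 -0.08442791  0.33298129] [ 0.13658874 -0.1439911   0.00252866] [ 0.84  0.37 -0.92  1.71  0.31  1.22  1.56] (array([-0.08,  0.03,  9.4 ]), np.float64(-0.0128), np.float64(-2.9903))
```

View pics/w5.png

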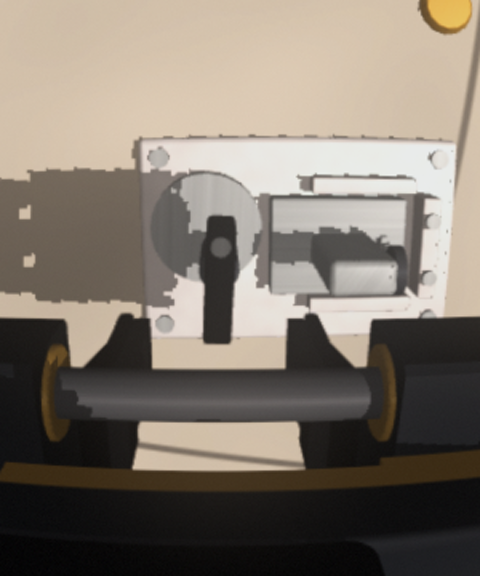

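The bar is centred between the open fingers (crop x≈219) and parallel to the pads, so I'll descend and grip.

Emit:
{"op": "move_arm", "data": {"steps": [{"dx":-0.1,"dy":0,"dz":1,"spin":-0.01},{"dx":0,"dy":0,"dz":2,"spin":0},{"dx":0,"dy":0,"dz":2,"spin":0},{"dx":0,"dy":0,"dz":2,"spin":0},{"dx":0,"dy":0,"dz":1.5,"spin":0},{"dx":0,"dy":0,"dz":0.9,"spin":0},{"dx":0,"dy":0,"dz":0,"spin":0},{"dx":0,"dy":0,"dz":0,"spin":0}]}}

```text
time: 14.25
ee_pos: [0.5487, -0.084, 0.2397]
eef_rot: [-0.082, 0.997, -0.0, 0.0]
ft_force: [-0.1, 0.5, -0.0]
width: 0.0401
grip_force: 0.0
```

Emit:
{"op": "move_arm", "data": {"steps": [{"dx":0,"dy":0,"dz":0,"spin":0},{"dx":0,"dy":0,"dz":0,"spin":0},{"dx":0,"dy":0,"dz":0,"spin":0},{"dx":0,"dy":0,"dz":0,"spin":0},{"dx":0,"dy":0,"dz":0,"spin":0},{"dx":0,"dy":0,"dz":0,"spin":0},{"dx":0,"dy":0,"dz":0,"spin":0}], "claw": 0.5, "squeeze": 60}}

```text
time: 14.95
ee_pos: [0.5485, -0.084, 0.2395]
eef_rot: [-0.082, 0.997, -0.0, 0.0]
ft_force: [-1.2, 0.9, 4.3]
width: 0.0151
grip_force: 60.0
```

```bash
cat > st.py <<'E'
from bench import telemetry
from h import *
s=telemetry.read_state(); R=Ro.from_quat(s['eef_rot']).as_matrix()
print(s['time'],s['ee_pos'].round(4) if hasattr(s['ee_pos'],'round') else s['ee_pos'],'F',np.round(s['ft_force'],1),'M',np.round(s['torque'],3),'yaw',np.arctan2(R[1,0],R[0,0]).round(4),'w',s['width'],'q7',round(s['joint_positions'][6],2),'tilt',R[2,2].round(5))
E
python3 st.py
```

```text
14.95 [ 0.5485 -0.084   0.2395] F [-1.2  0.9  4.3] M [ 0.298  0.116 -0.058] yaw -2.9773 w 0.015134626977095203 q7 1.5 tilt -1.0
```

Emit:
{"op": "move_arm", "data": {"steps": [{"dx":0,"dy":0,"dz":0,"spin":0},{"dx":0,"dy":0,"dz":0,"spin":0},{"dx":0,"dy":0,"dz":0,"spin":0}]}}

```text
time: 15.25
ee_pos: [0.5485, -0.0841, 0.2395]
eef_rot: [-0.082, 0.997, -0.0, 0.0]
ft_force: [-1.8, 1.5, 5.4]
width: 0.0151
grip_force: 60.0
```

```bash
python3 st.py
```

```text
15.25 [ 0.5485 -0.0841  0.2395] F [-1.8  1.5  5.4] M [ 0.372  0.184 -0.077] yaw -2.9773 w 0.015058930263482683 q7 1.5 tilt -1.0
```

Emit:
{"op": "move_arm", "data": {"steps": [{"dx":0,"dy":0,"dz":0,"spin":0.08},{"dx":0,"dy":0,"dz":0,"spin":0.08},{"dx":0,"dy":0,"dz":0,"spin":0.08},{"dx":0,"dy":0,"dz":0,"spin":0.08},{"dx":0,"dy":0,"dz":0,"spin":0.08}]}}

```text
time: 15.75
ee_pos: [0.5485, -0.084, 0.2395]
eef_rot: [0.119, 0.993, -0.0, 0.0]
ft_force: [-1.9, 1.5, 5.1]
width: 0.0151
grip_force: 60.0
```

```bash
python3 st.py
```

```text
15.75 [ 0.5485 -0.084   0.2395] F [-1.9  1.5  5.1] M [0.309 0.124 0.235] yaw 2.903 w 0.015118048483252565 q7 1.13 tilt -1.0
```

Emit:
{"op": "move_arm", "data": {"steps": [{"dx":0,"dy":0,"dz":0,"spin":0.05},{"dx":0,"dy":0,"dz":0,"spin":0.05},{"dx":0,"dy":0,"dz":0,"spin":0.05}]}}

```text
time: 16.05
ee_pos: [0.5485, -0.084, 0.2395]
eef_rot: [0.192, 0.981, -0.0, 0.0]
ft_force: [-0.6, 0.7, 5.2]
width: 0.0148
grip_force: 60.0
```

```bash
python3 st.py
```

```text
16.05 [ 0.5485 -0.084   0.2395] F [-0.6  0.7  5.2] M [0.322 0.096 0.235] yaw 2.7544 w 0.014846620501198183 q7 0.99 tilt -1.0
```

Emit:
{"op": "move_arm", "data": {"steps": [{"dx":0,"dy":0,"dz":0,"spin":0.04},{"dx":0,"dy":0,"dz":0,"spin":0.04},{"dx":0,"dy":0,"dz":0,"spin":0.04}]}}

```text
time: 16.35
ee_pos: [0.5485, -0.084, 0.2395]
eef_rot: [0.251, 0.968, -0.0, 0.0]
ft_force: [-1.4, 2.4, 4.8]
width: 0.015
grip_force: 60.0
```

```bash
python3 st.py
```

```text
16.35 [ 0.5485 -0.084   0.2395] F [-1.4  2.4  4.8] M [0.297 0.134 0.23 ] yaw 2.6347 w 0.015001668444150237 q7 0.88 tilt -1.0
```

Emit:
{"op": "move_arm", "data": {"steps": [{"dx":0,"dy":0,"dz":0,"spin":0.04},{"dx":0,"dy":0,"dz":0,"spin":0.04},{"dx":0,"dy":0,"dz":0,"spin":0.04}]}}

```text
time: 16.65
ee_pos: [0.5485, -0.0839, 0.2395]
eef_rot: [0.308, 0.951, 0.0, 0.0]
ft_force: [-1.2, 1.1, 4.2]
width: 0.0148
grip_force: 60.0
```

```bash
python3 st.py
```

```text
16.65 [ 0.5485 -0.0839  0.2395] F [-1.2  1.1  4.2] M [0.326 0.066 0.211] yaw 2.5148 w 0.014840668453926405 q7 0.77 tilt -1.0
```

Emit:
{"op": "move_arm", "data": {"steps": [{"dx":0,"dy":0,"dz":0,"spin":0.04},{"dx":0,"dy":0,"dz":0,"spin":0.04}]}}

```text
time: 16.85
ee_pos: [0.5486, -0.0839, 0.2395]
eef_rot: [0.346, 0.938, 0.0, 0.0]
ft_force: [-1.0, 1.4, 3.7]
width: 0.0148
grip_force: 60.0
```

```bash
python3 st.py
```

```text
16.85 [ 0.5486 -0.0839  0.2395] F [-1.   1.4  3.7] M [0.275 0.046 0.167] yaw 2.4349 w 0.014806423173631475 q7 0.7 tilt -1.0
```

Emit:
{"op": "move_arm", "data": {"steps": [{"dx":0,"dy":0,"dz":0,"spin":0.04},{"dx":0,"dy":0,"dz":0,"spin":0.04}]}}

```text
time: 17.05
ee_pos: [0.5486, -0.0839, 0.2395]
eef_rot: [0.383, 0.924, 0.0, 0.0]
ft_force: [-1.2, 1.7, 4.3]
width: 0.0149
grip_force: 60.0
```

```bash
python3 st.py
```

```text
17.05 [ 0.5486 -0.0839  0.2395] F [-1.2  1.7  4.3] M [0.298 0.077 0.238] yaw 2.3549 w 0.014877590173051762 q7 0.62 tilt -1.0
```

Emit:
{"op": "move_arm", "data": {"steps": [{"dx":0,"dy":0,"dz":0,"spin":0.03},{"dx":0,"dy":0,"dz":0,"spin":0.03}]}}

```text
time: 17.25
ee_pos: [0.5486, -0.0839, 0.2395]
eef_rot: [0.411, 0.912, 0.0, 0.0]
ft_force: [-0.7, 1.3, 5.9]
width: 0.0143
grip_force: 60.0
```

```bash
python3 st.py
```

```text
17.25 [ 0.5486 -0.0839  0.2395] F [-0.7  1.3  5.9] M [0.317 0.041 0.25 ] yaw 2.295 w 0.014342391001740338 q7 0.57 tilt -1.0
```

Emit:
{"op": "move_arm", "data": {"steps": [{"dx":0,"dy":0,"dz":0,"spin":0.03},{"dx":0,"dy":0,"dz":0,"spin":0.03}]}}

```text
time: 17.45
ee_pos: [0.5486, -0.0839, 0.2395]
eef_rot: [0.438, 0.899, 0.0, 0.0]
ft_force: [-0.5, 0.9, 5.8]
width: 0.0145
grip_force: 60.0
```

```bash
python3 st.py; python3 - <<'E'
from bench import imaging
import cv2
im=imaging.camera('side')['img'][190:390,150:400,::-1]
cv2.imwrite('pics/s2.png',cv2.resize(im,None,fx=3,fy=3,interpolation=cv2.INTER_CUBIC))
E
```

```text
17.45 [ 0.5486 -0.0839  0.2395] F [-0.5  0.9  5.8] M [0.341 0.07  0.265] yaw 2.235 w 0.014496319911707606 q7 0.51 tilt -1.0
```

Emit:
{"op": "move_arm", "data": {"steps": [{"dx":0,"dy":0,"dz":0,"spin":0.02},{"dx":0,"dy":0,"dz":0,"spin":0.02}]}}

```text
time: 17.7
ee_pos: [0.5486, -0.0839, 0.2395]
eef_rot: [0.456, 0.89, 0.0, 0.0]
ft_force: [-1.8, 1.7, 5.1]
width: 0.0145
grip_force: 60.0
```

```bash
python3 st.py
```

```text
17.7 [ 0.5486 -0.0839  0.2395] F [-1.8  1.7  5.1] M [0.323 0.035 0.239] yaw 2.1955 w 0.014487210850420432 q7 0.48 tilt -1.0
```

Emit:
{"op": "move_arm", "data": {"steps": [{"dx":0,"dy":0,"dz":0,"spin":0.02},{"dx":0,"dy":0,"dz":0,"spin":0.02}]}}

```text
time: 17.9
ee_pos: [0.5486, -0.0839, 0.2395]
eef_rot: [0.473, 0.881, 0.0, 0.0]
ft_force: [-1.1, 0.5, 6.2]
width: 0.0148
grip_force: 60.0
```

```bash
python3 st.py
```

```text
17.9 [ 0.5486 -0.0839  0.2395] F [-1.1  0.5  6.2] M [0.308 0.112 0.331] yaw 2.1557 w 0.01483614083885556 q7 0.44 tilt -1.0
```

Emit:
{"op": "move_arm", "data": {"steps": [{"dx":0,"dy":0,"dz":0,"spin":0.015},{"dx":0,"dy":0,"dz":0,"spin":0.015}]}}

```text
time: 18.1
ee_pos: [0.5486, -0.0839, 0.2395]
eef_rot: [0.486, 0.874, 0.0, 0.0]
ft_force: [-1.1, 1.5, 5.3]
width: 0.0145
grip_force: 60.0
```

```bash
python3 st.py
```

```text
18.1 [ 0.5486 -0.0839  0.2395] F [-1.1  1.5  5.3] M [0.336 0.014 0.437] yaw 2.1259 w 0.01454245422306093 q7 0.41 tilt -1.0
```

Emit:
{"op": "move_arm", "data": {"steps": [{"dx":0,"dy":0,"dz":0,"spin":0.015},{"dx":0,"dy":0,"dz":0,"spin":0.015}]}}

```text
time: 18.3
ee_pos: [0.5486, -0.0839, 0.2395]
eef_rot: [0.499, 0.866, 0.0, 0.0]
ft_force: [-1.4, 0.8, 4.8]
width: 0.015
grip_force: 60.0
```

```bash
python3 st.py
```

```text
18.3 [ 0.5486 -0.0839  0.2395] F [-1.4  0.8  4.8] M [ 0.226 -0.008  0.514] yaw 2.0961 w 0.01499762072994366 q7 0.38 tilt -1.0
```

Emit:
{"op": "move_arm", "data": {"steps": [{"dx":0,"dy":0,"dz":0,"spin":0.015},{"dx":0,"dy":0,"dz":0,"spin":0.015},{"dx":0,"dy":0,"dz":0,"spin":0.015},{"dx":0,"dy":0,"dz":0,"spin":0},{"dx":0,"dy":0,"dz":0,"spin":0}]}}

```text
time: 18.8
ee_pos: [0.5486, -0.0839, 0.2395]
eef_rot: [0.518, 0.855, 0.0, 0.0]
ft_force: [-0.1, 2.2, 4.9]
width: 0.0152
grip_force: 60.0
```

```bash
python3 st.py
```

```text
18.8 [ 0.5486 -0.0839  0.2395] F [-0.1  2.2  4.9] M [0.306 0.011 0.506] yaw 2.0518 w 0.015183560225905097 q7 0.34 tilt -1.0
```

Emit:
{"op": "move_arm", "data": {"steps": [{"dx":0,"dy":0,"dz":0,"spin":0.01},{"dx":0,"dy":0,"dz":0,"spin":0.01}]}}

```text
time: 19.0
ee_pos: [0.5486, -0.0839, 0.2395]
eef_rot: [0.527, 0.85, 0.0, 0.0]
ft_force: [-0.5, 1.2, 5.3]
width: 0.0149
grip_force: 60.0
```

```bash
python3 st.py
```

```text
19.0 [ 0.5486 -0.0839  0.2395] F [-0.5  1.2  5.3] M [0.187 0.131 0.622] yaw 2.0317 w 0.014904706363352376 q7 0.32 tilt -1.0
```

Emit:
{"op": "move_arm", "data": {"steps": [{"dx":0,"dy":0,"dz":0,"spin":0},{"dx":0,"dy":0,"dz":0,"spin":0},{"dx":0,"dy":0,"dz":0,"spin":0},{"dx":0,"dy":0,"dz":0,"spin":0}]}}

```text
time: 19.4
ee_pos: [0.5486, -0.084, 0.2395]
eef_rot: [0.527, 0.85, 0.0, 0.0]
ft_force: [-0.4, 0.8, 6.4]
width: 0.0149
grip_force: 60.0
```

Emit:
{"op": "move_arm", "data": {"steps": [{"dx":0,"dy":0,"dz":0,"spin":0},{"dx":0,"dy":0,"dz":0,"spin":0},{"dx":0,"dy":0,"dz":0,"spin":0},{"dx":0,"dy":0,"dz":0,"spin":0},{"dx":0,"dy":0,"dz":-1,"spin":0},{"dx":0,"dy":0,"dz":-2,"spin":0},{"dx":0,"dy":0,"dz":-3,"spin":0},{"dx":0,"dy":0,"dz":-3,"spin":0},{"dx":0,"dy":0,"dz":-1,"spin":0},{"dx":0,"dy":0,"dz":0,"spin":0},{"dx":0,"dy":0,"dz":0,"spin":0}], "claw": 3.5}}

```text
time: 20.5
ee_pos: [0.5481, -0.0843, 0.3385]
eef_rot: [0.527, 0.85, -0.0, -0.0]
ft_force: [-0.1, 1.0, -0.6]
width: 0.0352
grip_force: 0.0
```

```bash
python3 st.py; python3 - <<'E'
from bench import imaging
import cv2
im=imaging.camera('wrist')['img'][:,:,::-1]
cv2.imwrite('pics/w6.png',im)
E
```

```text
20.5 [ 0.5481 -0.0843  0.3385] F [-0.1  1.  -0.6] M [-0.03  -0.203  0.003] yaw 2.0307 w 0.03518537927267161 q7 0.39 tilt -1.0
```

View pics/w6.png

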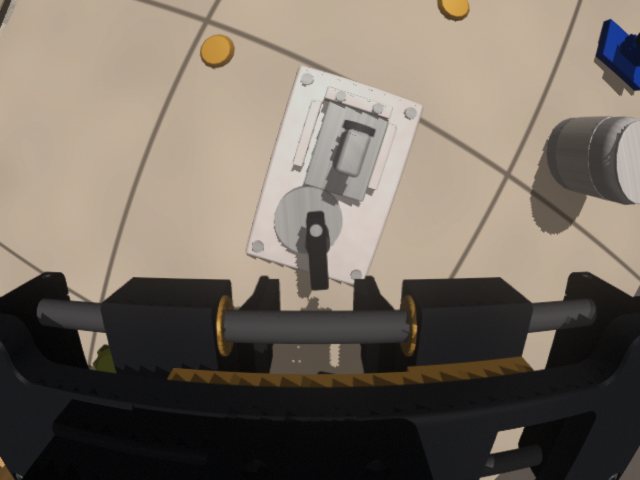

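The view shows the foot against the rail and square, the lobe touching the foot at (320,190), and nothing else disturbed. The bar looks slightly rotated against the tool, so I'll measure how far the knob backed off from the dot.

```bash
python3 - <<'E'
from bench import imaging
from h import *
c6=imaging.camera('wrist'); c5=np.load('w5.npy',allow_pickle=True).item()
ax=np.array([.5486,-.0839])
for c,(x,y) in ((c5,(318,234)),(c6,(316,230))):
    g=cv2.cvtColor(c['img'],cv2.COLOR_RGB2GRAY)[y-9:y+10,x-9:x+10].astype(float)
    m=(g>55)&(np.hypot(*np.mgrid[-9:10,-9:10])<8); yy,xx=np.nonzero(m)
    p=(x-9+xx.mean(),y-9+yy.mean()); w=ray(c,p,.088,True)[0,:2]
    # dark bar: elongated PCA below the dot
    G=cv2.cvtColor(c['img'],cv2.COLOR_RGB2GRAY); rows=np.arange(y-8,y+45,4); mid=[]
    for r in rows:
        k=np.nonzero(G[r,x-25:x+26]<50)[0]; mid.append((x-25+np.median(k),r,len(k)))
    mid=np.array(mid); d=w-ax
    L=ray(c,mid[:,:2],.088,True)[:,:2]; v=np.linalg.svd(L-L.mean(0))[2][0]
    print(p,m.sum(),w,'r',np.hypot(*d),'dotang',np.arctan2(d[1],d[0]),'bar',np.arctan2(v[1],v[0])); print(mid.round(0).tolist())
E
```

```text
(np.float64(317.62987012987014), np.float64(234.23376623376623)) 154 [ 0.53088211 -0.08517589] r 0.01776377221166764 dotang -3.069705168611629 bar 0.22394012877731814
[[317.0, 226.0, 15.0], [310.0, 230.0, 4.0], [308.0, 234.0, 4.0], [310.0, 238.0, 8.0], [316.0, 242.0, 18.0], [316.0, 246.0, 18.0], [316.0, 250.0, 18.0], [316.0, 254.0, 18.0], [316.0, 258.0, 16.0], [316.0, 262.0, 15.0], [316.0, 266.0, 15.0], [316.0, 270.0, 15.0], [316.0, 274.0, 16.0], [316.0, 278.0, 16.0]]
(np.float64(316.2289156626506), np.float64(230.59638554216866)) 166 [ 0.53923688 -0.06853022] r 0.01799717252311987 dotang 2.1179459826692755 bar -1.0808082496417586
[[314.0, 222.0, 12.0], [316.0, 226.0, 4.0], [324.0, 230.0, 3.0], [316.0, 234.0, 4.0], [316.0, 238.0, 14.0], [316.0, 242.0, 19.0], [316.0, 246.0, 19.0], [317.0, 250.0, 19.0], [318.0, 254.0, 16.0], [318.0, 258.0, 16.0], [318.0, 262.0, 17.0], [318.0, 266.0, 16.0], [318.0, 270.0, 16.0], [318.0, 274.0, 16.0]]
```

```bash
python3 -c "
from bench import job; print(job.close_job())"
```

```text
the job is handed in; nothing more can be done
None
```

The job is handed in, with no verdict returned: the chrome head stands square in the nest against the rail, and the knob was turned clockwise to about 13–28 N of bearing (estimated from wrist torque), then let go; I didn't measure the force left after release, and no other object looked disturbed in the last picture.

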